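Set the straightedge against both stops of the drilling jig

ROBOT

A 7-joint arm with a two-finger parallel gripper is mounted at the origin on the work surface. World frame = base frame: x ahead of the robot, y to its left, z up, the work surface at z = 0. Lengths are in mm, angles in rad, forces in N, time in s.
With the tool pointing down it reaches from about 375 to 925 mm from the base axis. Payload 3.1 kg.
Tool frame: the origin (TCP) lies midway between the tips of the shut fingers; the grasp point (between the pads) lies ctrl.pinch_z behind it (ctrl.pinch_z is the distance from the TCP to the grasp point, in mm); z points along the fingers, y is the line along which they close (so a half turn about z gives the same grasp; the last joint's range is limited). The gripper opens to 85 mm and grips with 20 to 120 N. Pads are 22 mm wide; open, the fingers measure 114 mm over their backs; the gripper's body (76 mm by 85 mm) begins 54 mm behind the grasp point. The pads swing forward as they close: fully open they stand 13 mm farther back than shut.
Start: joints at [-1.374, 0.383, 0.044, 1.598, -0.018, 1.161, -0.05], TCP at [188.834, 621.968, 231.269] pointing down, gripper open.
Joint ranges: [-2.61, 2.61], [-0.41, 2.15], [-1.48, 1.57], [0, 2.5], [-1.57, 4.71], [0.05, 1.97], [-2.85, 2.85]. Speed limits (rad/s): [2.79, 2.79, 3.14, 3.14, 3.14, 3.14, 3.14].

INTERFACE

Orientations are given as a unit quaternion [x, y, z, w].
In Python, from cell import ctrl gives the robot as it stands.
- The arm moves only by the shell command python3 -m handwheel 'ROWS' [FORCE]. ROWS is one flat JSON list of numbers that holds 1 to 10 rows one after another, with no inner brackets; each row has 5 numbers: the finger opening in mm, then dx, dy, dz in shares of the most that a row can go, 1 being 50 mm, then a turn about the tool's z in units of 0.1 rad; each row shifts and turns the commanded pose from where the row before left it, along the tool's axes as they then stand; what a row does not reach is not made up. A row lasts 1/10 s, in which the tool goes at most 50 mm and 0.15 rad, less where a joint would pass 70% of its speed; a pose out of reach is approached as far as the arm can. The fingers move at their own pace and stop on an object; FORCE is the grip in N (left out, the last holds). Time passes only in rows, so rows that do not move let the fingers close. It prints the time, the measured TCP pose, the force, the opening and the grip force at its end. Input that does not fit is refused with a message, and nothing moves.
- ctrl.observe(): the state, without advancing time (a new reading comes with each control period).
- ctrl.grab_frame(name): name is "side" or "top" or "wrist"; returns (picture, depth): 400x640x3 uint8, red, green, blue; 400x640 float32, mm along the optical axis (not along the pixel's ray), 0 where there is no reading.
- ctrl.get_calibration(name): a dict with "vfov" (degrees; the focal length in pixels is half the picture's height over the tangent of half this angle, whatever the lens; pixels are square), "cx", "cy" (the principal point, pixels), "distortion" ([k1, k2, p1, p2, k3] as OpenCV has them; the pictures are not rectified), "rvec" (rotation vector, rad) and "tvec" (3), from world to camera coordinates, as OpenCV has them. Camera axes: x right, y down, z forward; pixel columns grow to the right and rows downward; lengths in mm; the calibration is good to about 2 mm. A picture is of the moment at which its call begins: read the wrist's pose just before it. get_calibration takes no time and is no camera call; for the wrist camera it gives the pose at the moment of the call.
- ctrl.finish_job(): hands the job in; it is judged then, once.
Trained networks look in the newest picture that a camera, given by its name, has taken for a name from the list of things; names that differ only in an ending like _2 or _b are one class to them, and where a whole thing is asked for, a point or a joint stands for the part that bears it (a point fixed in the world has none). Each returns a list of dicts, best first, with "score" (0 to 1); they miss things now and then, are a little off and sometimes report something else, mostly with a low value. They report only what shows in the picture. A call takes as long as a camera call.
- ctrl.outline_of(camera, target): "mask" (400x640 bool, what is visible of it) and "centre" ([column, row] in pixels, amid what is visible of it).
The state is a dict: "time_s": time; "joint_positions": joint angles; "qvel": joint speeds; "effort": joint torques, N m; "tcp_pos": TCP position; "tcp_rot": TCP orientation; "contact_force": force on the tool from outside, world axes, zero at the start; "moment": the same for the moment, N m; "finger_gap": finger opening in mm; "grasp_force": force on a finger pad.
Only numpy, scipy, OpenCV 4.12 (cv2) and the standard library are available. Lean on these libraries where they do the work, as an engineer would, in place of code of your own. Each camera call takes 0.05 s, during which the arm holds its last target. There are 200 camera calls.

TASK

Slide the straightedge across the jig plate, without lifting it off, under the overhead beam until its front long edge (the one away from the fin) bears on the upright steel pins of both stops at once. Press it only lightly home, so that it really touches both without forcing the pins, then let go and leave it lying flat against both pins; do not disturb the bracket, the screwdriver or the tray.

Things in the scene. Friction and masses are not known exactly. Their poses are not given: they have to be found in the camera images.
- straightedge: Loose bare aluminium bar lying flat on the jig plate, 44 mm (x) by 260 mm (y) by 12 mm thick, 0.26 to 0.54 kg (1 to 5 N to slide), with fine tick marks. Origin: centre of its underside; z up; +x points to its front long edge (at x = +22 mm), which must touch the pins. At the start +x faces the pins within about 20 degrees.
- fin (a point): Centre of the black upright grip fin on the bar, 32 mm above the bar's underside at bar x = -7, y = 0. The fin is 30 mm along bar x (-22, flush with the bar's rear edge, to +8), 16 mm thick along y, and rises from 12 to 52 mm above the bar's underside. Axes as the bar's.
- stop_left: Adjustable stop at the jig's +y side, just beyond the beam: a dark foot 30 by 26 mm let flush into the plate, carrying an upright bright steel pin (its head), 10 mm in diameter, 30 mm tall. The pin is locked by hand anywhere up to 5 mm to either side of the foot's centre along jig x: find it by touch. Origin: foot's centre, level with the plate's top, NOT the pin. Press on it with at most 15 N.
- stop_right: The same kind of stop at the jig's -y side, its pin set in or out by its own amount. The feet are 130 to 170 mm apart, at jig x = 45 to 53 mm. The bar's origin is 27 mm short of a pin's axis when it touches it. Pins do not yield.
- jig: Fixed drilling jig: grey painted base plate 200 mm (x) by 400 mm (y) by 12 mm thick. Origin at the centre of its underside, z up, +x away from the robot. Two white columns, 30 mm square, stand on it at x = 27, y = +-180 mm and carry the overhead beam.
- beam (a point): Centre of the underside of the jig's white cross-beam: 18 mm (jig x) by 390 mm (y) by 60 mm tall, 70 mm free height over the plate; jig x = 18 to 36 mm. With the bar home the fin is partly under it and an upright gripper strikes it: lean the tool 25 to 45 degrees, gripper's body towards the robot, fingers pointing ahead and down.
- bracket: Bystander: loose white bracket, 86 by 50 by 84 mm, standing beside the plate at its +y side; origin at the centre of its foot. Leave it alone.
- driver: Bystander: loose cordless screwdriver lying beside the plate at its -y side, about 180 mm long (x) and 150 mm over its handle; origin under its motor body. Leave it alone.
- tray: Bystander: loose green open tray, 110 by 170 by 60 mm, beyond the plate (+x); origin at the centre of its underside. Leave it alone.

How it is judged:
By the outcome, as a careful person would: the job done as asked, in the order asked, and still so for the second after the job is handed in, with the robot touching nothing.
It also fails if it takes over 56 s, if anything falls off the work surface, if the arm or the gripper's body presses on something with over 40 N, if the wrist force passes 120 N, or if a joint passes its speed limit or range.

## Working session

There is one attempt and no reset: what is moved stays moved. The work goes in short steps, Python scripts to look and compute and a shell command to move; the robot and the scene stay as the last step left them, time stands still between calls to the robot, and variables do not carry over. Pictures are saved under pics/ and viewed, at most 10 in all, crops included, and the job is handed in when it is done.

```bash
ls; mkdir -p pics
cat > h.py <<'E'
import numpy as np,cv2
from cell import ctrl
from scipy.spatial.transform import Rotation as R
def cam(n):
    c=ctrl.get_calibration(n);f=200/np.tan(np.radians(c["vfov"])/2)
    K=np.array([[f,0,c["cx"]],[0,f,c["cy"]],[0,0,1.]])
    return K,np.array(c["distortion"],float),np.array(c["rvec"],float),np.array(c["tvec"],float)
def world(C,px,depth=None,z=None):
    K,D,r,t=C;p=np.atleast_2d(np.array(px,float))
    u=cv2.undistortPoints(p[:,None],K,D)[:,0];d=np.c_[u,np.ones(len(u))]
    M=cv2.Rodrigues(r)[0]
    if depth is not None: return (d*np.reshape(depth,(-1,1))-t)@M
    o=-M.T@t;w=d@M;s=(z-o[2])/w[:,2];return o+w*s[:,None]
def maskpts(C,m,dep):
    v,u=np.nonzero(m&(dep>0));return world(C,np.c_[u,v],dep[v,u])
E
python3 - <<'E'
from h import *
print(ctrl.pinch_z,ctrl.observe())
for n in("top","side"):
    im,d=ctrl.grab_frame(n);cv2.imwrite(f"pics/{n}0.png",im[:,:,::-1]);np.savez(f"{n}0.npz",im=im,d=d)
    C=cam(n);print(n,C)
    for t in("straightedge","fin","stop_left","stop_right","jig","beam","bracket","driver","tray"):
        try:o=ctrl.outline_of(n,t)
        except Exception as e: print(t,e);continue
        for k in o[:2]:
            P=maskpts(C,k["mask"],d)
            print(t,round(k["score"],2),np.round(k["centre"]),k["mask"].sum(),np.round(np.median(P,0)) if len(P) else 0,*(np.round(np.percentile(P,[2,98],axis=0)) if len(P) else []))
E
```

```text
pics
18.700000000000003 {'time_s': 0.0, 'joint_positions': array([-1.37376102,  0.38386592,  0.04379683,  1.59963926, -0.01794008,
        1.16119264, -0.04991906]), 'qvel': array([ 0.00132781,  0.00181849,  0.00085991, -0.00129902, -0.00104418,
       -0.00123356, -0.00034907]), 'effort': array([-3.58650723e-04, -4.33462036e+01,  1.02444928e+00, -2.49512655e+01,
        1.05522582e-02,  1.15173715e-02, -4.18797924e-06]), 'tcp_pos': array([188.56883631, 621.02499547, 229.83634619]), 'tcp_rot': array([ 1.46845543e-01,  9.89158504e-01, -1.34834248e-03, -1.51280945e-04]), 'contact_force': array([-0.00120558,  0.74640398, -1.04704005]), 'moment': array([0.0152638 , 0.02107667, 0.01058921]), 'grasp_force': 0.0, 'finger_gap': 85.24025348255226}
top (array([[364.76329333,   0.        , 318.43020217],
       [  0.        , 364.76329333, 199.8418561 ],
       [  0.        ,   0.        ,   1.        ]]), array([-0.03208064,  0.        ,  0.        ,  0.        ,  0.        ]), array([ 2.19855689, -2.16977493,  0.07720404]), array([ 37.7314232 , 646.48704752, 773.69132265]))
straightedge 0.57 
[... 861 characters left out ...]
.        ,   1.        ]]), array([-0.12892998,  0.        ,  0.        ,  0.        ,  0.        ]), array([ 0.42408272, -2.84297985,  1.01703481]), array([ 633.92673957,  172.25343295, 1265.24114212]))
straightedge 0.75 [375. 222.] 1452 [543.  27.  26.] [ 514. -114.   13.] [574. 141.  66.]
fin 0.87 [368. 217.] 1390 [542.  26.  26.] [ 515. -111.   21.] [572. 140.  66.]
jig 0.84 [350. 216.] 8393 [598.  46.  15.] [ 486. -183.    8.] [689. 203. 146.]
beam 0.86 [353. 214.] 8453 [598.  47.  15.] [ 485. -183.    7.] [690. 203. 146.]
driver 0.86 [396. 135.] 1023 [ 535. -275.   36.] [ 486. -367.    7.] [ 666. -228.   46.]
tray 0.85 [280. 196.] 2780 [792.   8.  17.] [730. -68.   2.] [841. 102.  63.]
```

Run:
```python
from h import *
for n in("top","side"):
    z=np.load(n+"0.npz");im,d=z["im"],z["d"]
    if n=="top": cv2.imwrite("pics/topcrop.png",cv2.resize(im[130:310,200:480,::-1],None,fx=2.8,fy=2.8,interpolation=cv2.INTER_CUBIC))
    else: cv2.imwrite("pics/sidecrop.png",cv2.resize(im[110:310,210:490,::-1],None,fx=2.8,fy=2.8,interpolation=cv2.INTER_CUBIC))
    C=cam(n);ctrl.grab_frame(n)
    B=maskpts(C,ctrl.outline_of(n,"straightedge")[0]["mask"],d)
    S=B[(B[:,2]>20)&(B[:,2]<30)].astype(np.float32); print(n,"bar",cv2.minAreaRect(S[:,:2]),np.median(S[:,2]))
    F=B[(B[:,2]>50)].astype(np.float32); print("fin",cv2.minAreaRect(F[:,:2]),F.mean(0),F[:,2].max())
    J=maskpts(C,d>0,d);J=J[(J[:,0]>450)&(J[:,0]<720)&(abs(J[:,1])<215)]
    b=J[(J[:,2]>132)].astype(np.float32); print("beam",cv2.minAreaRect(b[:,:2]),np.median(b[:,2]),len(b))
    p=J[(J[:,2]>8)&(J[:,2]<17)].astype(np.float32); print("plate",cv2.minAreaRect(p[:,:2]),np.median(p[:,2]))
    q=J[(J[:,2]>22)&(J[:,2]<50)&(J[:,0]>600)&(abs(J[:,1])<140)]
    for s in(-1,1):
        k=q[q[:,1]*s>0]; print("pin",s,len(k),np.round(np.median(k,0),1) if len(k) else 0)
    for k in ctrl.outline_of(n,"stop_left")+ctrl.outline_of(n,"stop_right"): print(k["score"],k["centre"],world(C,k["centre"],z=12))
```

```text
Traceback (most recent call last):
cv2.error: OpenCV(4.12.0) /io/opencv/modules/imgproc/src/convhull.cpp:143: error: (-215:Assertion failed) total >= 0 && (depth == CV_32F || depth == CV_32S) in function 'convexHull'
```

View pics/topcrop.png

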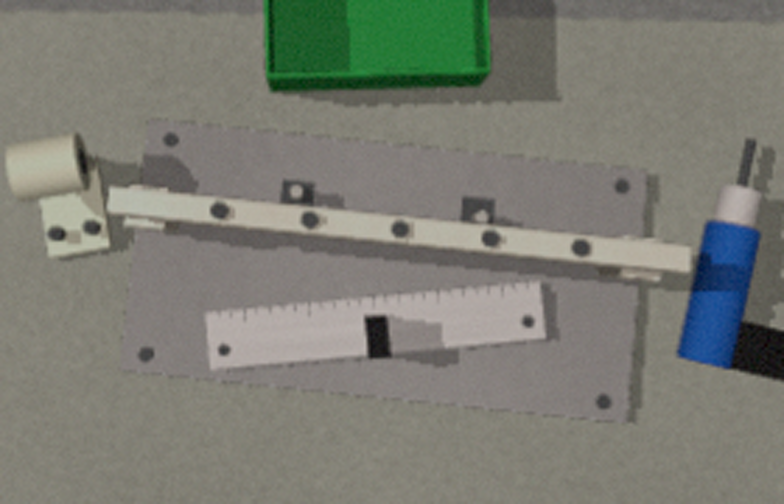

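The top crop shows the bar ahead of the beam with the fin at crop (377,337). The two dark feet with bright pins lie beyond the beam at crop (297,191) and (479,210).

```bash
cat > fit.py <<'E'
from h import *
import sys
n="top"
z=np.load("top0.npz");im,d=z["im"],z["d"]
C=cam(n);f32=lambda a:np.ascontiguousarray(a[:,:2],dtype=np.float32)
J=maskpts(C,d>0,d);J=J[(J[:,0]>450)&(J[:,0]<720)&(abs(J[:,1])<215)]
b=J[J[:,2]>132]; print("beam",cv2.minAreaRect(f32(b)),np.median(b[:,2]),len(b))
p=J[(J[:,2]>8)&(J[:,2]<17)]; print("plate",cv2.minAreaRect(f32(p)),np.median(p[:,2]))
S=J[(J[:,2]>20)&(J[:,2]<28)&(J[:,0]<590)]; print("bar",len(S),cv2.minAreaRect(f32(S)),np.median(S[:,2]))
F=J[(J[:,2]>58)&(J[:,2]<70)&(J[:,0]<590)]; print("fin",len(F),cv2.minAreaRect(f32(F)),F.mean(0),F[:,2].max())
for c in((296,191),(481,215)):
    print("pintop",c,world(C,(200+c[0]/2.8,130+c[1]/2.8),z=42))
hs=im[:,:,0].astype(int)+im[:,:,1]+im[:,:,2]
for x0,y0 in((305,198),(371,205)):
    print(hs[y0-6:y0+9,x0-8:x0+9]//3)
E
python3 fit.py; python3 -c "
from h import *
im=np.load('side0.npz')['im'];cv2.imwrite('pics/sidecrop.png',cv2.resize(im[110:310,210:490,::-1],None,fx=2.8,fy=2.8,interpolation=cv2.INTER_CUBIC))"
```

```text
beam ((616.9976806640625, 1.680908203125), (388.96539306640625, 18.23006820678711), 84.81599426269531) 142.61058777021097 2051
plate ((590.0574951171875, 3.4064788818359375), (401.2862548828125, 200.93582153320312), 84.88756561279297) 12.709490399240632
bar 2332 ((550.859619140625, -22.205703735351562), (45.4481086730957, 328.6549377441406), 6.375315189361572) 24.630340714718194
fin 123 ((558.0830078125, -81.4277572631836), (30.996660232543945, 205.27862548828125), 10.955750465393066) [542.10371126   3.97672306  64.59874081] 67.62418834853023
pintop (296, 191) [[647.70996004  73.39668794  42.        ]]
pintop (481, 215) [[631.24117509 -67.70779895  42.        ]]
[[128 127 126 124 129 124 124 125 125 128 128 127 128 127 125 128 127]
 [123 125 126 126 118 125 126 125 126 122 124 124 127 125 127 127 127]
 [125 126 125 124  93  94 100 101 103 101 110 111 119 117 117 125 130]
 [128 125 125 113  72  67  71  79  82  83  80  83  90  88  95 108 126]
 [127 127 127 112  69  68  80 111 130 128  96  66  68  70  71 102 125]
 [126 126 126 110  70  71  97 141 149 147 134  72  54  60  77 110 128]
 [1
[... 1002 characters left out ...]
 76  67  69  70  70  69  71  78  73  69  72  94 125 124 123]
 [126 111  70  69  71  67  69  84 113 134 100  70  72  93 123 123 125]
 [125 109  73  68  70  74  99 128 141 148 129  92  77  95 120 124 123]
 [124  98  70  69  71  87 112 148 151 151 142  98  64  86 108 110 109]
 [123  97  73  75  74  88 102 135 148 147 139  85  56  81  92  94  87]
 [154 141 121 116 109  99  99 108 120 123 116  76  62  83  87  89  91]
 [174 170 165 164 161 156 154 154 150 155 149 135 119 119 112 107 100]
 [176 175 174 176 176 174 174 174 172 176 166 156 149 149 163 162 157]
 [173 174 173 174 173 177 176 174 174 157 123 113 114 120 153 177 176]
 [175 174 175 176 174 175 175 174 170 118  74  70  69  80 109 148 177]]
```

View pics/sidecrop.png

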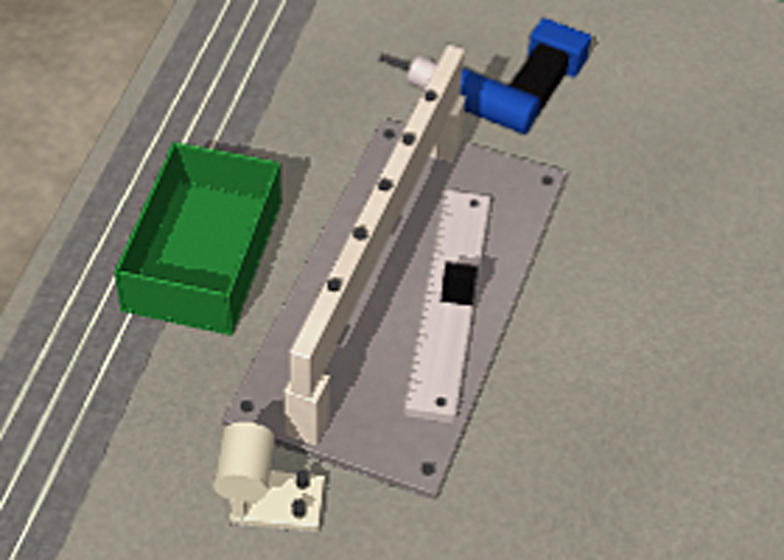

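```bash
cat > bar.py <<'E'
from h import *
def bar(d,C,f=590):
    f32=lambda a:np.ascontiguousarray(a[:,:2],dtype=np.float32)
    J=maskpts(C,d>0,d);J=J[(J[:,0]>450)&(J[:,0]<f)&(abs(J[:,1]-5)<155)]
    S=J[(J[:,2]>20)&(J[:,2]<68)]
    F=J[(J[:,2]>58)&(J[:,2]<70)]
    return cv2.minAreaRect(f32(S)),len(S),cv2.minAreaRect(f32(F)),len(F)
if __name__=="__main__":
    for n in("top","side"): print(n,bar(np.load(n+"0.npz")["d"],cam(n)))
    C=cam("top")
    print(world(C,[(305.3,198),(371.6,207.2)],z=42))
    s=ctrl.observe();print(s["time_s"],R.from_quat(s["tcp_rot"]).as_matrix())
E
python3 bar.py
```

```text
top (((547.275390625, 11.720245361328125), (44.33590316772461, 260.5265808105469), 5.977315902709961), 2476, ((540.2184448242188, 10.98147964477539), (29.06511688232422, 16.223276138305664), 2.5947632789611816), 118)
side (((523.594482421875, 9.923675537109375), (85.42900085449219, 264.8678894042969), 6.212478160858154), 1376, ((537.1371459960938, 10.966530799865723), (30.40570640563965, 20.39733123779297), 0.05573182553052902), 82)
[[648.15696351  74.28811087  42.        ]
 [630.35184109 -67.3140256   42.        ]]
1.1 [[-9.56876629e-01  2.90494597e-01 -7.47093492e-05]
 [ 2.90494599e-01  9.56876632e-01 -6.52718663e-06]
 [ 6.95915179e-05 -2.79483747e-05 -9.99999997e-01]]
```

The manual's scale: shifts go in shares of 50 mm and turns go in units of 0.1 rad. Converting my numbers, -31 mm is -0.62, -28 mm is -0.56.

```bash
python3 -m handwheel '[85,-0.56,-0.62,0,0,85,-0.56,-0.62,0,0,85,-0.56,-0.62,0,0,85,-0.56,-0.62,0,0,85,-0.56,-0.62,0,0,85,-0.56,-0.62,0,0,85,-0.56,-0.62,0,0,85,-0.56,-0.62,0,0,85,-0.56,-0.62,0,0,85,-0.56,-0.62,0,0]'; python3 -c "
from h import *
print(ctrl.observe()['joint_positions'].round(2))"
```

```text
time_s: 2.1
tcp_pos: [367.3, 242.4, 231.6]
tcp_rot: [0.147, 0.989, 0.001, 0.0]
contact_force: [0.6, -0.6, 0.4]
finger_gap: 85.3
grasp_force: 0.0
[-0.98 -0.04  0.3   2.09  0.01  1.08  0.59]
```

Converted, -32 mm is -0.64, -29 mm is -0.58, 0.14 rad is 1.4.

```bash
python3 -m handwheel '[85,-0.58,-0.64,0,0,85,-0.58,-0.64,0,0,85,-0.58,-0.64,0,0,85,-0.58,-0.64,0,0,85,0,0,0,1.4,85,0,0,0,1.4,85,0,0,0,1.4,85,0,0,0,1.4,85,0,0,0,1.4,85,0,0,0,1.4]'; python3 -m handwheel '[85,0,0,0,1.4,85,0,0,0,1.4,85,0,0,0,1.4,85,0,0,0,1.4,85,0,0,0.8,0,85,0,0,0.8,0,85,0,0,0.8,0]'; python3 -c "
from h import *
s=ctrl.observe();print(s['joint_positions'].round(2),R.from_quat(s['tcp_rot']).as_matrix().round(3),s['tcp_pos'])
n='wrist';im,d=ctrl.grab_frame(n);cv2.imwrite('pics/w1.png',im[:,:,::-1]);np.savez('w1.npz',d=d,im=im)
from bar import bar
im,d=ctrl.grab_frame('side');cv2.imwrite('pics/s1.png',im[60:310,180:540,::-1])"
```

```text
time_s: 3.1
tcp_pos: [440.6, 87.8, 231.5]
tcp_rot: [0.54, 0.842, 0.0, 0.0]
contact_force: [0.2, -0.3, -0.0]
finger_gap: 85.4
grasp_force: 0.0
time_s: 3.8
tcp_pos: [441.3, 88.3, 110.9]
tcp_rot: [0.749, 0.662, 0.002, 0.0]
contact_force: [0.1, -0.1, 0.2]
finger_gap: 84.6
grasp_force: 0.0
[-0.75  0.17  0.49  2.19 -0.12  0.8  -0.3 ] [[ 0.123  0.992  0.003]
 [ 0.992 -0.123  0.002]
 [ 0.002  0.002 -1.   ]] [441.33041201  88.27620433 110.85492922]
```

View pics/s1.png

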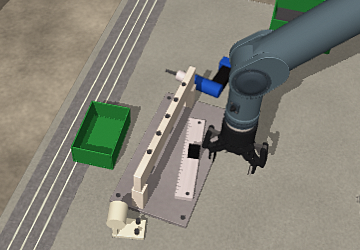

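The picture shows the gripper open behind the bar, closing line along the push direction, clear of the beam.

Converted, 18 mm is 0.36, 35 mm is 0.7.

```bash
python3 -m handwheel '[85,0,0,0.7,0,85,0,0,0.7,0,85,0,0,0.36,0,85,0,0,0,0]';  python3 -m handwheel '[85,0,0,0.12,0,85,0,0,0.12,0,85,0,0,0.12,0,85,0,0,0,0]'; python3 -c "
from h import *
im,d=ctrl.grab_frame('side');cv2.imwrite('pics/s2.png',cv2.resize(im[140:290,330:530,::-1],None,fx=4,fy=4))"
```

```text
time_s: 4.3
tcp_pos: [439.8, 87.8, 22.9]
tcp_rot: [0.749, 0.662, -0.001, -0.001]
contact_force: [-0.7, 0.7, 0.3]
finger_gap: 84.9
grasp_force: 0.0
time_s: 4.7
tcp_pos: [440.5, 87.9, 5.3]
tcp_rot: [0.75, 0.662, 0.0, -0.0]
contact_force: [1.1, -0.1, -0.5]
finger_gap: 85.0
grasp_force: 0.0
```

View pics/s2.png

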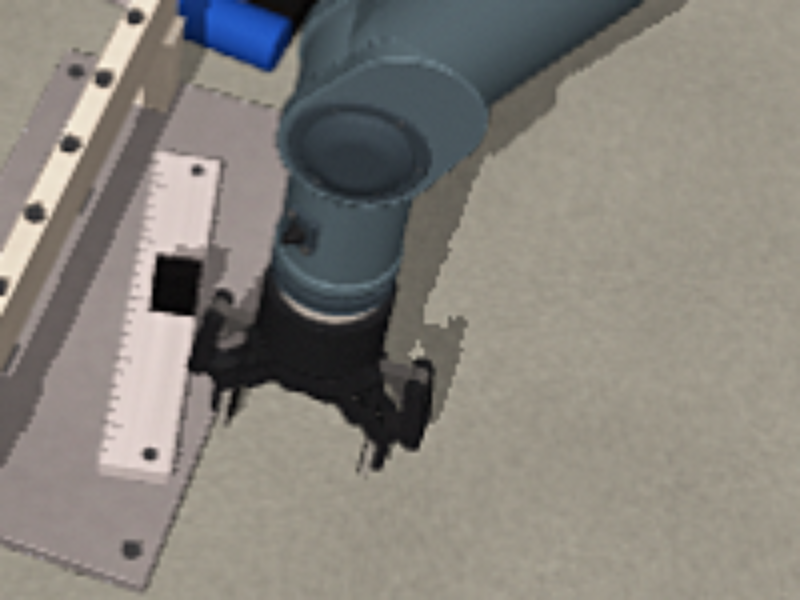

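The tips are below the widest knuckles; I'll measure the finger profile.

Run:
```python
from h import *
P=[]
s=ctrl.observe();M=R.from_quat(s["tcp_rot"]).as_matrix();t=s["tcp_pos"]
for n in("side","top"):
    im,d=ctrl.grab_frame(n);C=cam(n)
    m=(im.max(2)<75)
    p=maskpts(C,m,d);q=(p-t)@M
    q=q[(abs(q[:,0])<45)&(abs(q[:,1])<75)&(p[:,2]>-5)&(p[:,2]<190)]
    print(n,len(q))
    for z in range(0,190,10):
        k=q[(t[2]-q[:,2]>=z)&(t[2]-q[:,2]<z+10)]
        if len(k)>2: print(z,len(k),"y",k[:,1].min().round(),k[:,1].max().round(),"x",k[:,0].min().round(),k[:,0].max().round())
```

```text
side 1284
20 5 y -43.0 51.0 x -6.0 10.0
30 21 y -56.0 54.0 x -11.0 11.0
40 16 y -56.0 55.0 x 0.0 11.0
50 13 y -57.0 56.0 x 0.0 11.0
60 52 y -70.0 71.0 x -13.0 12.0
70 142 y -75.0 72.0 x -14.0 14.0
80 137 y -73.0 70.0 x -16.0 17.0
90 93 y -72.0 70.0 x -8.0 18.0
100 108 y -71.0 68.0 x -6.0 21.0
110 124 y -69.0 67.0 x -13.0 20.0
120 101 y -68.0 66.0 x -15.0 13.0
130 27 y -37.0 36.0 x 4.0 36.0
140 78 y -37.0 31.0 x 2.0 37.0
150 85 y -37.0 34.0 x 0.0 40.0
160 80 y -37.0 36.0 x -6.0 37.0
170 127 y -37.0 33.0 x -4.0 38.0
180 71 y -36.0 35.0 x -9.0 38.0
top 499
60 4 y 47.0 54.0 x -14.0 6.0
70 22 y 46.0 75.0 x -13.0 10.0
80 52 y 30.0 74.0 x -17.0 15.0
90 39 y 30.0 73.0 x -18.0 15.0
100 23 y 55.0 72.0 x -13.0 9.0
110 38 y 38.0 71.0 x -12.0 10.0
120 72 y 38.0 70.0 x -14.0 11.0
130 11 y 36.0 40.0 x -15.0 8.0
140 27 y 19.0 39.0 x -34.0 19.0
150 31 y 11.0 39.0 x -37.0 24.0
160 48 y 11.0 39.0 x -37.0 30.0
170 105 y 10.0 39.0 x -38.0 34.0
180 26 y 21.0 37.0 x -29.0 30.0
```

Converted, -6 mm is -0.12, -20.3 mm is -0.406, -0.1455 rad is -1.455.

```bash
python3 -m handwheel '[85,0,0,0,-1.455,85,0,0,0,-1.455,85,0,0,0,-1.455,85,0,0,0,-1.455,85,0,0,0,-1.455,85,0,0,0,-1.455,85,-0.406,-0.12,0,0,85,-0.406,-0.12,0,0,85,0,0,0,0]'
python3 - <<'E'
from h import *
s=ctrl.observe();M=R.from_quat(s["tcp_rot"]).as_matrix();t=s["tcp_pos"];print(M.round(3),t,s["contact_force"])
print("corner",t+M@[-11,56,0])
print("wristcam in tool",[(M.T@(-cv2.Rodrigues(c[2])[0].T@c[3]-t)).round() for c in[cam("wrist")]])
E
```

```text
time_s: 5.75
tcp_pos: [461.2, 46.9, 5.9]
tcp_rot: [0.402, 0.916, -0.0, 0.001]
contact_force: [-0.5, -1.2, -0.2]
finger_gap: 85.3
grasp_force: 0.0
[[-0.677  0.736  0.002]
 [ 0.736  0.677 -0.001]
 [-0.003  0.001 -1.   ]] [461.15895757  46.90617453   5.86966203] [-0.53951686 -1.16218782 -0.22505844]
corner [509.81340652  76.73465553   5.94915028]
wristcam in tool [array([  71.,    1., -142.])]
```

```bash
python3 -m handwheel '[85,-0.046,0.0386,0,0,85,-0.046,0.0386,0,0,85,-0.046,0.0386,0,0,85,-0.046,0.0386,0,0,85,-0.046,0.0386,0,0]'; python3 -m handwheel '[85,-0.046,0.0386,0,0,85,-0.046,0.0386,0,0,85,-0.046,0.0386,0,0,85,-0.046,0.0386,0,0,85,0,0,0,0]'
python3 - <<'E'
from h import *
from bar import bar
im,d=ctrl.grab_frame("top")
cv2.imwrite("pics/t2.png",cv2.resize(im[130:310,200:480,::-1],None,fx=2.8,fy=2.8,interpolation=cv2.INTER_CUBIC))
E
```

```text
time_s: 6.25
tcp_pos: [474.2, 48.6, 5.2]
tcp_rot: [0.399, 0.917, -0.0, -0.0]
contact_force: [-1.6, 0.9, 1.1]
finger_gap: 84.8
grasp_force: 1.4
time_s: 6.75
tcp_pos: [487.2, 46.3, 5.3]
tcp_rot: [0.4, 0.917, 0.0, 0.001]
contact_force: [-0.4, 0.9, -0.4]
finger_gap: 85.3
grasp_force: 0.5
```

View pics/t2.png

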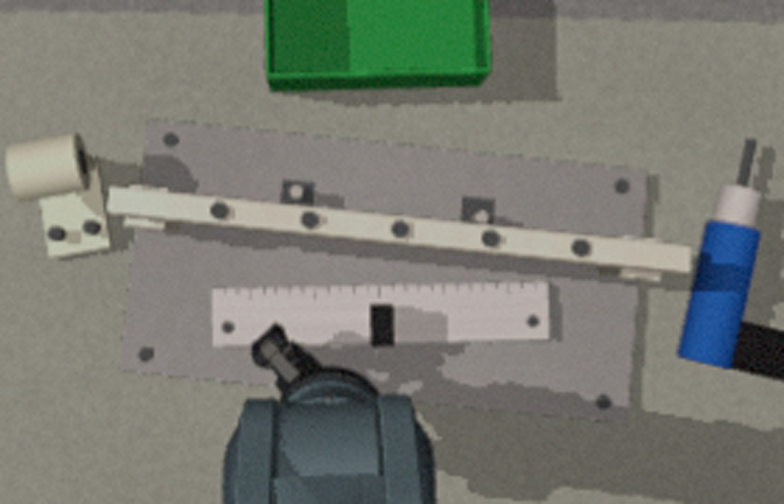

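The bar is turning as planned (yaw about 1°), with the finger on its rear edge near crop (270,345). Continuing.

Converted, -2.3 mm is -0.046, 1.93 mm is 0.0386.

```bash
python3 -m handwheel '[85,-0.046,0.0386,0,0,85,-0.046,0.0386,0,0,85,-0.046,0.0386,0,0,85,-0.046,0.0386,0,0,85,-0.046,0.0386,0,0,85,-0.046,0.0386,0,0,85,-0.046,0.0386,0,0,85,0,0,0,0]'
cat > look.py <<'E'
from h import *
im,d=ctrl.grab_frame("top");C=cam("top")
import sys
cv2.imwrite(sys.argv[1],cv2.resize(im[130:310,200:480,::-1],None,fx=2.8,fy=2.8,interpolation=cv2.INTER_CUBIC))
s=ctrl.observe();M=R.from_quat(s["tcp_rot"]).as_matrix();t=s["tcp_pos"]
J=maskpts(C,d>0,d);v,u=np.nonzero(d>0);col=im[v,u]
k=(J[:,0]>450)&(J[:,0]<645)&(abs(J[:,1]-5)<155)&(J[:,2]>20)&(J[:,2]<29)&(col.min(1)>70)
S=J[k]
r=cv2.minAreaRect(np.ascontiguousarray(S[:,:2],dtype=np.float32));print("bar",r)
F=J[(J[:,2]>58)&(J[:,2]<70)&(J[:,0]>500)&(J[:,0]<640)&(abs(J[:,1]-5)<30)];print("fin",len(F),F.mean(0))
for s_ in(-1,1):   # front edge by bins
    E=[]
    for y in range(-110,130,12):
        q=S[(S[:,1]>y)&(S[:,1]<y+12)]
        if len(q)>8: E.append((y+6,q[:,0].min() if s_<0 else q[:,0].max()))
    E=np.array(E);p=np.polyfit(E[:,0],E[:,1],1);res=E[:,1]-np.polyval(p,E[:,0]);g=abs(res)<3
    p=np.polyfit(E[g,0],E[g,1],1);print("edge",s_,g.sum(),"yaw",-np.degrees(np.arctan(p[0])),"x@0",p[1])
print("corner",(t+M@[-11,56,0]).round(1),"tcp",t.round(1),s["contact_force"].round(1),s["time_s"])
E
python3 look.py pics/t3.png
```

```text
time_s: 7.6
tcp_pos: [508.1, 43.8, 5.4]
tcp_rot: [0.4, 0.917, 0.0, 0.001]
contact_force: [-1.5, 0.5, -1.4]
finger_gap: 84.8
grasp_force: 0.5
bar ((590.03271484375, 1.1831512451171875), (260.4991149902344, 86.01240539550781), 84.92127227783203)
fin 115 [562.17902029   4.28115358  64.63424495]
edge -1 16 yaw -5.514272015527328 x@0 547.8354776812702
edge 1 12 yaw -4.817600075676002 x@0 590.843472347698
corner [556.5  73.8   5.5] tcp [508.   43.8   5.4] [ 0.1  0.1 -0.2] 7.65
```

```bash
python3 -m handwheel '[85,0.122,-0.102,0,0,85,-0.23,-0.27,0,0,85,-0.23,-0.27,0,0,85,-0.23,-0.27,0,0,85,0,0,0,0,85,-0.061,0.051,0,0,85,-0.046,0.0386,0,0,85,-0.046,0.0386,0,0,85,-0.046,0.0386,0,0,85,0,0,0,0]'; python3 look.py pics/t4.png
```

```text
time_s: 8.65
tcp_pos: [504.2, -8.0, 4.8]
tcp_rot: [0.398, 0.917, -0.0, -0.002]
contact_force: [-4.3, 1.1, 1.7]
finger_gap: 84.8
grasp_force: 2.2
bar ((590.1494140625, 1.1100311279296875), (260.9003601074219, 85.6469955444336), 84.92478942871094)
fin 125 [560.9882285    5.39627936  64.6377615 ]
edge -1 16 yaw -5.124669036554083 x@0 547.9889612157389
edge 1 12 yaw -4.856826933635753 x@0 590.9899863198226
corner [552.7  22.2   4.6] tcp [504.2  -8.    4.8] [-5.2  2.4  2.4] 8.7
```

View pics/t4.png

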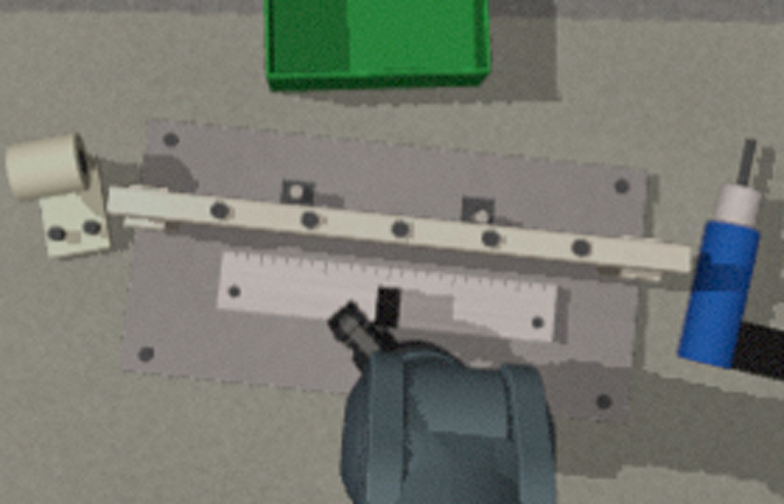

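The bar now lies nearly parallel to the beam, with the finger bearing on its rear edge just left of the fin at crop (355,325). Pushing on under the beam.

Converted, -2.3 mm is -0.046, 1.93 mm is 0.0386.

```bash
python3 -m handwheel '[85,-0.046,0.0386,0,0,85,-0.046,0.0386,0,0,85,-0.046,0.0386,0,0,85,-0.046,0.0386,0,0,85,-0.046,0.0386,0,0]';python3 -m handwheel '[85,-0.046,0.0386,0,0,85,-0.046,0.0386,0,0,85,-0.046,0.0386,0,0,85,-0.046,0.0386,0,0,85,0,0,0,0]'; python3 look.py pics/t5.png
```

```text
time_s: 9.2
tcp_pos: [519.7, -11.2, 4.8]
tcp_rot: [0.399, 0.917, -0.0, -0.001]
contact_force: [-3.5, -0.3, 1.0]
finger_gap: 84.9
grasp_force: 2.0
time_s: 9.7
tcp_pos: [533.8, -13.2, 5.3]
tcp_rot: [0.4, 0.917, 0.0, 0.001]
contact_force: [-2.0, -1.6, -1.0]
finger_gap: 85.2
grasp_force: 0.6
bar ((608.993408203125, -4.6086273193359375), (260.4944763183594, 64.48529052734375), 82.41429138183594)
fin 122 [590.15341533  -0.76337949  64.62963403]
edge -1 16 yaw -7.650502733397455 x@0 577.3449338223418
edge 1 14 yaw -5.064564564735695 x@0 609.3179669199781
corner [582.3  16.9   5.5] tcp [533.8 -13.1   5.4] [-0.7  0.3 -1.5] 9.75
```

View pics/t5.png

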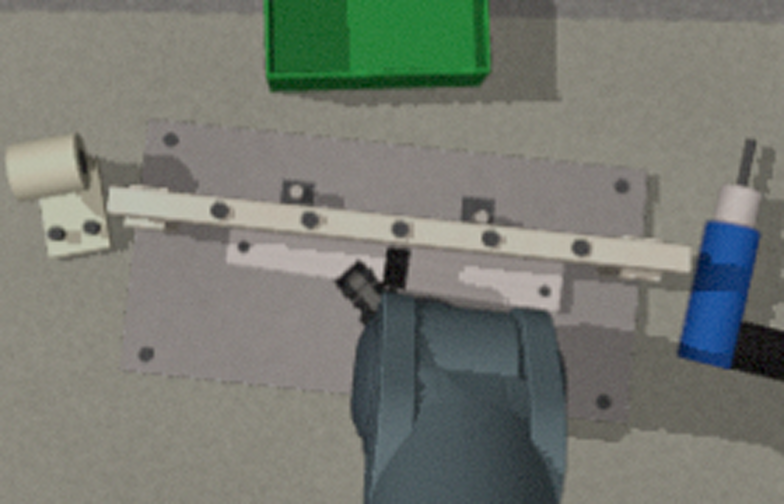

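```bash
python3 -m handwheel '[85,-0.0306,0.0258,0,0,85,-0.0306,0.0258,0,0,85,-0.0306,0.0258,0,0,85,-0.0306,0.0258,0,0,85,0,0,0,0]';for i in 1; do python3 -m handwheel '[85,-0.0154,0.0128,0,0,85,0,0,0,0]'; done; python3 look.py pics/t6.png
```

```text
time_s: 10.25
tcp_pos: [541.3, -13.7, 5.4]
tcp_rot: [0.399, 0.917, 0.0, 0.0]
contact_force: [-2.1, 0.6, -1.5]
finger_gap: 85.0
grasp_force: 1.2
time_s: 10.45
tcp_pos: [541.7, -13.8, 5.3]
tcp_rot: [0.399, 0.917, 0.0, -0.0]
contact_force: [-2.9, -0.2, 0.3]
finger_gap: 85.1
grasp_force: 1.6
bar ((612.3353271484375, -4.6445770263671875), (260.1390686035156, 57.68878173828125), 82.60148620605469)
fin 95 [5.95015789e+02 6.93010449e-02 6.52619194e+01]
edge -1 14 yaw -7.84592944958297 x@0 585.4973208113203
edge 1 4 yaw -4.048796218971564 x@0 607.3291142045384
corner [590.2  16.3   5.3] tcp [541.7 -13.8   5.3] [-2.6  1.   0.3] 10.5
```

Converted, -0.77 mm is -0.0154, 0.64 mm is 0.0128.

```bash
python3 -m handwheel '[85,-0.0154,0.0128,0,0,85,0,0,0,0,85,0,0,0,0]'; python3 -m handwheel '[85,-0.0154,0.0128,0,0,85,0,0,0,0,85,0,0,0,0]';python3 -m handwheel '[85,-0.0154,0.0128,0,0,85,0,0,0,0,85,0,0,0,0]'; python3 -c "
from h import *
a=[]
for i in range(6): ctrl.grab_frame('top'); a.append(ctrl.observe()['contact_force'])
print(np.mean(a,0),np.std(a,0))"
```

```text
time_s: 10.8
tcp_pos: [542.7, -13.9, 5.3]
tcp_rot: [0.399, 0.917, 0.0, 0.0]
contact_force: [-2.3, -0.7, 0.0]
finger_gap: 85.1
grasp_force: 1.5
time_s: 11.1
tcp_pos: [543.8, -14.1, 5.3]
tcp_rot: [0.399, 0.917, 0.0, 0.0]
contact_force: [-2.7, 1.2, 0.6]
finger_gap: 85.1
grasp_force: 1.5
time_s: 11.4
tcp_pos: [544.8, -14.3, 5.3]
tcp_rot: [0.399, 0.917, 0.0, 0.0]
contact_force: [-3.1, 1.6, 1.3]
finger_gap: 84.9
grasp_force: 1.5
[-3.00680106  0.60703305 -0.07193228] [0.44453121 0.43441548 0.2303181 ]
```

The manual's scale: shifts go in shares of 50 mm and turns go in units of 0.1 rad. Converting my numbers, -0.77 mm is -0.0154, 0.64 mm is 0.0128.

```bash
python3 -m handwheel '[85,-0.0154,0.0128,0,0,85,0,0,0,0,85,0,0,0,0]'; python3 -m handwheel '[85,-0.0076,0.0064,0,0,85,0,0,0,0,85,0,0,0,0]'; python3 look.py pics/t7.png
```

```text
time_s: 12.0
tcp_pos: [545.3, -14.4, 5.2]
tcp_rot: [0.399, 0.917, -0.0, -0.0]
contact_force: [-4.3, 1.3, 1.8]
finger_gap: 85.1
grasp_force: 2.0
time_s: 12.3
tcp_pos: [545.4, -14.4, 5.2]
tcp_rot: [0.399, 0.917, -0.0, -0.001]
contact_force: [-4.6, 1.2, 1.3]
finger_gap: 85.0
grasp_force: 2.5
bar ((611.9573364257812, -5.129180908203125), (260.487060546875, 47.774993896484375), 81.6301498413086)
fin 72 [597.21962113   1.00856562  65.06643167]
edge -1 13 yaw -7.093449181968687 x@0 590.5334506575058
edge 1 6 yaw -13.481709881521386 x@0 623.0710009261767
corner [593.9  15.7   5.1] tcp [545.4 -14.4   5.1] [-5.3  0.5  1.9] 12.35
```

```bash
for i in 1; do python3 -m handwheel '[85,-0.0154,0.0128,0,0,85,0,0,0,0,85,0,0,0,0]'; python3 -m handwheel '[85,-0.0154,0.0128,0,0,85,0,0,0,0,85,0,0,0,0]'; done; python3 look.py pics/t8.png; python3 -c "
from h import *
im,d=ctrl.grab_frame('side');cv2.imwrite('pics/s8.png',cv2.resize(im[130:290,240:440,::-1],None,fx=3.7,fy=3.7,interpolation=cv2.INTER_CUBIC))"
```

```text
time_s: 12.65
tcp_pos: [545.5, -14.4, 5.1]
tcp_rot: [0.399, 0.917, -0.001, -0.002]
contact_force: [-6.4, 1.4, 3.6]
finger_gap: 84.7
grasp_force: 3.3
time_s: 12.95
tcp_pos: [545.6, -14.4, 5.0]
tcp_rot: [0.399, 0.917, -0.001, -0.002]
contact_force: [-8.5, 1.3, 5.2]
finger_gap: 85.1
grasp_force: 4.1
bar ((611.7176513671875, -5.255218505859375), (260.9145202636719, 44.95539093017578), 83.01200866699219)
fin 65 [597.53717975   1.74366428  65.42543591]
edge -1 14 yaw -6.316441415530712 x@0 592.2085363497818
edge 1 6 yaw -13.47320459432432 x@0 623.0321831999978
corner [594.1  15.7   4.8] tcp [545.6 -14.4   5. ] [-7.7  1.8  5.4] 13.0
```

View pics/t8.png

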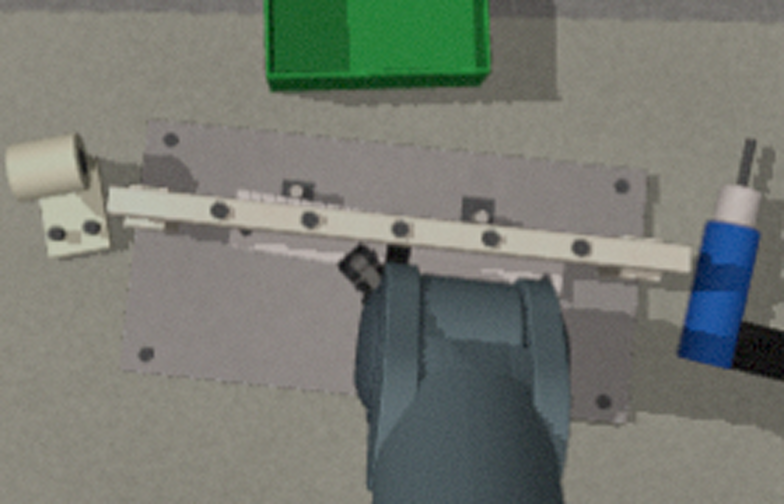

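```bash
cat > front.py <<'E'
from h import *
C=cam("top");D=[]
for i in range(4): im,d=ctrl.grab_frame("top");D.append(d)
d=np.median(D,0);s=ctrl.observe();f,m=s["contact_force"],s["moment"];print("F",f.round(1),"M",m.round(3))
v,u=np.nonzero(d>0);J=world(C,np.c_[u,v],d[v,u]);c=im[v,u].astype(int).sum(1)/3
S=J[(J[:,2]>20)&(J[:,2]<29)&(abs(J[:,1])<150)&(J[:,0]>560)&(J[:,0]<660)&(c>70)]
for y in range(-130,140,8):
    q=S[abs(S[:,1]-y-4)<4]
    if len(q)>2: print(y+4,len(q),q[:,0].min().round(1),q[:,0].max().round(1))
E
python3 front.py
```

```text
F [-8.   1.2  5.6] M [0.361 1.46  0.251]
-126 36 573.8 597.7
-118 24 586.6 597.6
-110 21 586.5 599.6
-102 28 586.4 599.5
-94 35 582.0 601.5
-86 27 584.1 601.5
-78 36 584.0 601.4
-70 36 583.9 603.4
-62 30 586.0 633.6
-54 35 585.8 603.3
-46 36 587.9 605.3
-38 27 587.8 605.2
-30 35 587.8 607.2
-22 32 587.6 607.2
-14 8 596.2 607.1
2 6 598.1 609.0
10 16 595.9 608.9
18 12 606.7 635.0
26 5 608.7 637.0
34 21 599.9 636.9
42 32 595.4 639.0
50 37 595.4 638.9
58 40 597.4 641.0
66 30 599.4 643.0
74 40 599.4 645.3
82 40 601.4 645.0
90 29 603.5 645.0
98 41 603.4 647.1
106 36 605.4 649.1
114 28 605.4 649.0
122 31 607.4 648.9
```

View pics/s8.png

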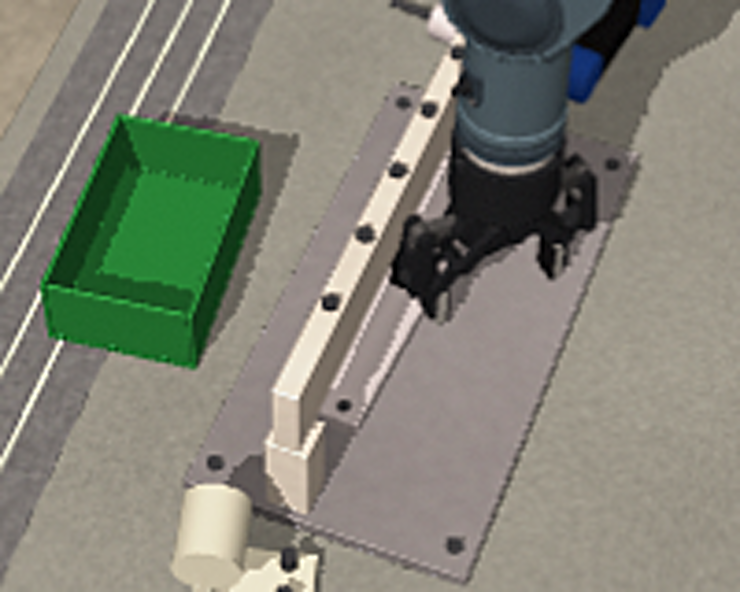

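The side view shows the gripper clear of everything except the bar. The wrist moment puts the contact low, at the bar and not the beam, and the bar is stalled. I'll back off and press lightly on the right half as a check.

Converted, -11.4 mm is -0.228, -9.7 mm is -0.194.

```bash
python3 -m handwheel '[85,0.0306,-0.0258,0,0,85,0.0766,-0.0642,0,0,85,0.1226,-0.1028,0,0,85,-0.194,-0.228,0,0,85,-0.194,-0.228,0,0,85,-0.194,-0.228,0,0,85,-0.194,-0.228,0,0,85,-0.194,-0.228,0,0,85,0,0,0,0,85,0,0,0,0]'; python3 front.py; python3 -m handwheel '[85,-0.046,0.0386,0,0,85,-0.046,0.0386,0,0,85,-0.0306,0.0258,0,0,85,0,0,0,0,85,0,0,0,0]'; python3 -m handwheel '[85,-0.0154,0.0128,0,0,85,0,0,0,0,85,0,0,0,0]'; python3 -m handwheel '[85,-0.0154,0.0128,0,0,85,0,0,0,0,85,0,0,0,0]'
```

```text
time_s: 14.25
tcp_pos: [524.4, -87.9, 5.2]
tcp_rot: [0.4, 0.916, 0.0, -0.0]
contact_force: [1.1, 0.9, 0.2]
finger_gap: 85.2
grasp_force: 0.0
F [-0.2  0.  -0.1] M [ 0.035  0.075 -0.011]
-126 56 569.4 597.7
-118 50 571.5 597.6
-110 41 571.4 599.6
-102 52 573.5 599.5
-94 50 573.4 601.5
-86 40 575.4 601.5
-78 47 577.5 601.4
-70 44 577.5 603.4
-62 29 583.8 627.4
-54 30 588.1 603.3
-46 41 583.6 605.3
-38 34 583.5 605.2
-30 42 583.4 607.2
-22 44 585.4 607.2
-14 16 587.5 607.1
2 6 598.1 609.0
10 33 589.4 608.9
18 38 591.4 634.9
26 37 593.5 636.9
34 37 593.4 636.9
42 33 595.4 639.0
50 37 595.4 638.9
58 39 597.4 641.0
66 31 599.5 643.0
74 40 599.4 645.2
82 40 601.4 645.1
90 29 603.5 644.9
98 41 603.4 647.0
106 36 605.4 648.9
114 27 605.4 648.9
122 31 607.4 648.9
time_s: 14.95
tcp_pos: [532.5, -88.2, 5.2]
tcp_rot: [0.399, 0.917, -0.0, -0.0]
contact_force: [0.3, 0.2, -0.3]
finger_gap: 85.1
grasp_force: 0.0
time_s: 15.25
tcp_pos: [533.3, -88.3, 5.2]
tcp_rot: [0.399, 0.917, -0.0, -0.0]
contact_force: [-0.8, -0.1, -0.3]
finger_gap: 85.3
grasp_force: 0.0
time_s: 15.55
tcp_pos: [533.8, -88.4, 5.1]
tcp_rot: [0.399, 0.917, -0.0, -0.001]
contact_force: [-1.2, 0.5, 1.6]
finger_gap: 85.4
grasp_force: 0.8
```

```bash
for i in 1; do python3 -m handwheel '[85,-0.0154,0.0128,0,0,85,0,0,0,0,85,0,0,0,0]'; python3 -m handwheel '[85,-0.0154,0.0128,0,0,85,0,0,0,0,85,0,0,0,0]'; done; python3 front.py | grep F
```

```text
time_s: 15.85
tcp_pos: [534.3, -88.5, 5.0]
tcp_rot: [0.399, 0.917, -0.0, -0.001]
contact_force: [-4.2, 0.8, 2.1]
finger_gap: 85.0
grasp_force: 2.1
time_s: 16.15
tcp_pos: [536.6, -89.0, 5.2]
tcp_rot: [0.4, 0.917, -0.0, 0.0]
contact_force: [-2.9, -0.2, 0.1]
finger_gap: 85.1
grasp_force: 1.2
F [-2.4 -0.6 -0.3] M [-0.131  0.426  0.026]
```

```bash
for i in 1; do python3 -m handwheel '[85,-0.0154,0.0128,0,0,85,0,0,0,0,85,0,0,0,0]'; python3 -m handwheel '[85,-0.0154,0.0128,0,0,85,0,0,0,0,85,0,0,0,0]';python3 -m handwheel '[85,-0.0154,0.0128,0,0,85,0,0,0,0,85,0,0,0,0]'; done; python3 front.py | grep F
```

```text
time_s: 16.65
tcp_pos: [537.6, -89.0, 5.3]
tcp_rot: [0.399, 0.917, -0.0, 0.0]
contact_force: [-2.3, -1.1, -1.1]
finger_gap: 85.3
grasp_force: 0.9
time_s: 16.95
tcp_pos: [537.9, -89.0, 5.2]
tcp_rot: [0.399, 0.917, -0.0, -0.0]
contact_force: [-4.0, -0.5, 0.5]
finger_gap: 85.1
grasp_force: 1.8
time_s: 17.25
tcp_pos: [538.0, -89.0, 5.0]
tcp_rot: [0.399, 0.917, -0.0, -0.001]
contact_force: [-5.1, -0.8, 1.6]
finger_gap: 85.0
grasp_force: 2.7
F [-5.6 -0.6  2.4] M [-0.05   1.034  0.054]
```

```bash
for i in 1; do python3 -m handwheel '[85,-0.0154,0.0128,0,0,85,0,0,0,0,85,0,0,0,0]'; python3 -m handwheel '[85,-0.0154,0.0128,0,0,85,0,0,0,0,85,0,0,0,0]'; done; python3 front.py
```

```text
time_s: 17.75
tcp_pos: [538.1, -89.1, 5.0]
tcp_rot: [0.399, 0.917, -0.001, -0.002]
contact_force: [-7.4, -0.4, 4.6]
finger_gap: 84.7
grasp_force: 3.5
time_s: 18.05
tcp_pos: [538.2, -89.1, 4.9]
tcp_rot: [0.399, 0.917, -0.001, -0.003]
contact_force: [-8.6, 0.1, 5.6]
finger_gap: 84.9
grasp_force: 4.3
F [-9.6  0.6  5.9] M [0.105 1.519 0.169]
-126 15 591.1 597.7
-118 29 577.9 597.5
-110 34 577.9 599.6
-102 44 577.8 599.5
-94 41 579.8 601.5
-86 31 579.8 601.5
-78 39 581.8 601.4
-70 10 596.9 603.4
-62 6 601.2 627.5
-54 5 601.0 603.3
-46 22 568.6 605.3
-38 24 587.8 605.2
-30 38 587.7 631.1
-22 41 587.6 631.1
-14 16 589.7 633.1
-6 4 633.1 633.2
2 9 595.9 635.1
10 33 591.6 635.1
18 37 593.6 637.1
26 38 593.5 637.0
34 35 595.5 639.1
42 34 595.5 639.0
50 38 597.5 641.1
58 37 597.5 641.0
66 32 599.5 643.0
74 39 599.4 645.3
82 38 601.4 645.0
90 31 601.4 644.9
98 40 603.4 647.0
106 36 603.3 647.0
114 26 605.3 648.9
122 34 605.3 648.9
```

The right end moved about 4 mm more before it stopped on its pin. Next I'll check the left side the same way.

Converted, 18.3 mm is 0.366, 15.6 mm is 0.312.

```bash
python3 -m handwheel '[85,0.046,-0.0386,0,0,85,0.12,-0.1,0,0,85,0.23,-0.1928,0,0,85,0.312,0.366,0,0,85,0.312,0.366,0,0,85,0.312,0.366,0,0,85,0.312,0.366,0,0,85,0.312,0.366,0,0,85,0,0,0,0]'; python3 -m handwheel '[85,-0.12,0.1,0,0,85,-0.092,0.0772,0,0,85,-0.0306,0.0258,0,0,85,0,0,0,0,85,0,0,0,0]'; python3 look.py pics/t9.png
```

```text
time_s: 19.15
tcp_pos: [532.4, 39.6, 6.2]
tcp_rot: [0.396, 0.918, 0.003, 0.002]
contact_force: [-0.5, 0.1, 0.3]
finger_gap: 85.1
grasp_force: 0.0
time_s: 19.65
tcp_pos: [545.3, 30.3, 5.2]
tcp_rot: [0.4, 0.916, -0.0, -0.0]
contact_force: [-0.6, 0.3, 0.0]
finger_gap: 84.9
grasp_force: 0.0
bar ((612.3328247070312, -4.76141357421875), (259.6393127441406, 44.99934768676758), 82.80695343017578)
fin 69 [598.9719586   -2.82167211  64.5740821 ]
edge -1 18 yaw -7.117755445918672 x@0 590.7679230768446
edge 1 3 yaw -4.544338258248557 x@0 637.5964324655201
corner [593.6  60.6   5.1] tcp [545.   30.6   5.1] [-0.  -0.2 -0.4] 19.7
```

```bash
python3 -m handwheel '[85,-0.0306,0.0258,0,0,85,-0.0154,0.0128,0,0,85,0,0,0,0,85,0,0,0,0]'; for i in 1; do python3 -m handwheel '[85,-0.0154,0.0128,0,0,85,0,0,0,0,85,0,0,0,0]'; python3 -m handwheel '[85,-0.0154,0.0128,0,0,85,0,0,0,0,85,0,0,0,0]'; python3 -m handwheel '[85,-0.0154,0.0128,0,0,85,0,0,0,0,85,0,0,0,0]';done
```

```text
time_s: 20.1
tcp_pos: [548.3, 31.0, 5.3]
tcp_rot: [0.399, 0.917, 0.0, -0.0]
contact_force: [0.0, 0.1, 0.6]
finger_gap: 85.2
grasp_force: 0.0
time_s: 20.4
tcp_pos: [549.3, 30.9, 5.3]
tcp_rot: [0.399, 0.917, -0.0, 0.0]
contact_force: [0.0, -0.7, 0.6]
finger_gap: 85.0
grasp_force: 0.0
time_s: 20.7
tcp_pos: [550.3, 30.7, 5.3]
tcp_rot: [0.399, 0.917, -0.0, -0.0]
contact_force: [1.0, 0.0, -1.0]
finger_gap: 85.4
grasp_force: 0.0
time_s: 21.0
tcp_pos: [551.1, 30.6, 5.2]
tcp_rot: [0.399, 0.917, -0.0, -0.0]
contact_force: [-1.3, -0.4, 0.2]
finger_gap: 85.0
grasp_force: 0.0
```

```bash
for i in 1; do python3 -m handwheel '[85,-0.0154,0.0128,0,0,85,0,0,0,0,85,0,0,0,0]'; python3 -m handwheel '[85,-0.0154,0.0128,0,0,85,0,0,0,0,85,0,0,0,0]'; python3 -m handwheel '[85,-0.0154,0.0128,0,0,85,0,0,0,0,85,0,0,0,0]';done
```

```text
time_s: 21.3
tcp_pos: [551.4, 30.5, 4.9]
tcp_rot: [0.399, 0.917, -0.0, -0.001]
contact_force: [-2.8, 0.2, 0.8]
finger_gap: 84.9
grasp_force: 0.0
time_s: 21.6
tcp_pos: [551.4, 30.4, 4.5]
tcp_rot: [0.399, 0.917, -0.001, -0.002]
contact_force: [-5.3, 0.2, 1.2]
finger_gap: 85.0
grasp_force: 0.0
time_s: 21.9
tcp_pos: [551.4, 30.4, 4.2]
tcp_rot: [0.399, 0.917, -0.001, -0.003]
contact_force: [-6.6, -0.5, 0.8]
finger_gap: 85.0
grasp_force: 0.0
```

Finger pad force is zero here, so it's the knuckle touching the beam (lightly, under 7 N), not the bar. I'll back off and press near the fin, where there is clearance.

Converted, -12 mm is -0.24, -10.2 mm is -0.204.

```bash
python3 -m handwheel '[85,0.046,-0.0386,0,0,85,0.122,-0.1028,0,0,85,-0.204,-0.24,0,0,85,-0.204,-0.24,0,0,85,-0.204,-0.24,0,0,85,0,0,0,0,85,-0.0306,0.0258,0,0,85,-0.0306,0.0258,0,0,85,0,0,0,0,85,0,0,0,0]'; python3 look.py pics/t10.png; python3 front.py
```

```text
time_s: 22.9
tcp_pos: [542.1, -14.9, 5.2]
tcp_rot: [0.399, 0.917, 0.0, -0.0]
contact_force: [-0.2, -0.1, -0.8]
finger_gap: 85.2
grasp_force: 0.0
bar ((615.3701171875, -5.21478271484375), (259.4278869628906, 51.076229095458984), 82.80375671386719)
fin 83 [5.96233097e+02 3.32852680e-01 6.49701056e+01]
edge -1 17 yaw -7.08681154863756 x@0 590.7128445714218
edge 1 3 yaw -4.530087589605408 x@0 637.6621719655769
corner [590.4  15.1   5.2] tcp [541.9 -15.    5.2] [0.5 0.1 0.6] 22.95
F [-0.6 -0.8  0.1] M [-0.011  0.012 -0.053]
-126 43 575.9 597.7
-118 37 575.8 597.5
-110 34 577.9 599.6
-102 43 577.8 599.5
-94 41 579.8 601.5
-86 34 579.8 601.5
-78 39 581.8 601.4
-70 41 581.7 603.4
-62 32 583.8 633.6
-54 39 583.7 603.3
-46 40 585.7 605.3
-38 29 585.7 605.2
-30 38 587.7 631.1
-22 41 587.6 631.2
-14 16 589.7 633.2
-6 4 633.0 633.1
2 9 595.9 635.1
10 25 591.6 635.1
18 21 602.3 637.0
26 19 602.1 637.1
34 30 595.5 639.1
42 33 595.5 639.1
50 38 597.5 641.0
58 37 597.5 641.0
66 32 599.5 643.0
74 39 599.5 645.2
82 39 601.4 645.0
90 30 601.4 644.9
98 40 603.4 647.0
106 36 603.3 646.9
114 26 605.3 649.0
122 34 605.3 648.8
```

```bash
python3 -m handwheel '[85,-0.023,0.0192,0,0,85,0,0,0,0,85,0,0,0,0]'; python3 -m handwheel '[85,-0.0154,0.0128,0,0,85,0,0,0,0,85,0,0,0,0]'; python3 -m handwheel '[85,-0.0154,0.0128,0,0,85,0,0,0,0,85,0,0,0,0]';python3 -m handwheel '[85,-0.0154,0.0128,0,0,85,0,0,0,0,85,0,0,0,0]'
```

```text
time_s: 23.45
tcp_pos: [543.4, -16.1, 5.3]
tcp_rot: [0.399, 0.917, -0.0, 0.0]
contact_force: [-0.6, 0.3, -0.7]
finger_gap: 85.0
grasp_force: 0.0
time_s: 23.75
tcp_pos: [544.3, -16.2, 5.2]
tcp_rot: [0.399, 0.917, -0.0, -0.0]
contact_force: [-0.2, 0.1, 0.1]
finger_gap: 85.3
grasp_force: 0.0
time_s: 24.05
tcp_pos: [544.8, -16.0, 5.1]
tcp_rot: [0.399, 0.917, -0.0, -0.0]
contact_force: [-1.6, 0.5, -1.0]
finger_gap: 85.3
grasp_force: 0.0
time_s: 24.35
tcp_pos: [545.5, -15.8, 4.9]
tcp_rot: [0.399, 0.917, -0.0, -0.001]
contact_force: [-2.4, 1.3, 1.2]
finger_gap: 84.9
grasp_force: 0.0
```

Converted, -0.77 mm is -0.0154, 0.64 mm is 0.0128.

```bash
python3 -m handwheel '[85,-0.0154,0.0128,0,0,85,0,0,0,0,85,0,0,0,0]';python3 -m handwheel '[85,-0.0154,0.0128,0,0,85,0,0,0,0,85,0,0,0,0]'; python3 front.py
```

```text
time_s: 24.65
tcp_pos: [546.9, -15.9, 5.0]
tcp_rot: [0.399, 0.917, 0.0, -0.001]
contact_force: [-2.9, 3.8, -0.2]
finger_gap: 85.1
grasp_force: 1.4
time_s: 24.95
tcp_pos: [546.9, -15.9, 4.9]
tcp_rot: [0.399, 0.917, -0.0, -0.002]
contact_force: [-4.7, 2.7, 1.1]
finger_gap: 85.2
grasp_force: 1.7
F [-3.8  3.8  0.9] M [0.602 0.798 0.2  ]
-126 26 582.5 597.7
-118 20 586.6 597.6
-110 20 586.6 599.6
-102 26 586.4 599.5
-94 33 584.2 601.5
-86 27 584.1 601.5
-78 34 584.0 601.4
-70 34 586.0 603.4
-62 27 586.0 627.4
-54 32 588.0 603.3
-46 36 587.9 605.3
-38 25 590.0 605.2
-30 33 589.9 631.1
-22 29 589.8 631.1
-14 10 596.2 633.1
-6 4 633.0 633.1
2 8 598.1 635.0
10 14 600.2 635.1
18 10 606.7 637.2
26 8 608.7 637.0
34 22 599.8 639.1
42 32 597.6 639.0
50 38 597.5 641.0
58 38 597.5 640.9
66 31 599.5 643.1
74 39 599.4 645.2
82 39 601.4 645.0
90 31 601.4 645.1
98 40 603.4 647.0
106 35 603.3 647.0
114 26 605.3 648.9
122 34 605.3 648.9
```

Converted, -0.77 mm is -0.0154, 0.64 mm is 0.0128.

```bash
python3 -m handwheel '[85,-0.0154,0.0128,0,0,85,0,0,0,0,85,0,0,0,0]';python3 -m handwheel '[85,-0.0154,0.0128,0,0,85,0,0,0,0,85,0,0,0,0]'; python3 front.py | egrep 'F|^(-30|-14|2|18|34|50|66|74|98|122) '
```

```text
time_s: 25.45
tcp_pos: [546.9, -16.0, 4.9]
tcp_rot: [0.399, 0.917, -0.001, -0.002]
contact_force: [-6.8, 3.9, 2.3]
finger_gap: 84.7
grasp_force: 1.9
time_s: 25.75
tcp_pos: [546.9, -15.9, 4.8]
tcp_rot: [0.399, 0.917, -0.001, -0.003]
contact_force: [-8.9, 3.9, 4.4]
finger_gap: 85.0
grasp_force: 2.2
F [-7.5  4.4  4.9] M [0.741 1.271 0.369]
-30 30 592.0 631.2
-14 8 598.4 633.2
2 8 598.1 635.1
18 9 608.8 637.1
34 22 599.8 639.0
50 38 597.5 641.1
66 31 599.5 643.0
74 39 599.5 645.2
98 40 603.3 647.0
122 34 605.3 648.9
```

Converted, -16 mm is -0.32, 7.66 mm is 0.1532, -0.14 rad is -1.4.

```bash
python3 -m handwheel '[85,0.0612,-0.0514,0,0,85,0.1532,-0.1286,0,0,85,0.1532,-0.1286,0,0,85,0.1532,-0.1286,0,0,85,0,0,-0.32,0,0,0,0,0,-1.4,0,0,0,0,-1.4,0,0,0,0,-1.4,0,0,0,0,-1.4,0,0,0,0,-1.4]' 20; python3 -m handwheel '[0,0,0.5,0,0,0,0,0.5,0,0,0,0,0,0,0,0,0,0,0,0]'; python3 look.py pics/t11.png;python3 - <<'E'
from h import *
s=ctrl.observe();M=R.from_quat(s["tcp_rot"]).as_matrix();t=s["tcp_pos"];print(M.round(3))
for n in("side","top"):
    im,d=ctrl.grab_frame(n);C=cam(n)
    p=maskpts(C,im.max(2)<75,d);q=(p-t)@M
    q=q[(abs(q[:,0])<50)&(abs(q[:,1])<75)&(p[:,2]>15)&(p[:,2]<190)]
    for z in range(20,190,6):
        k=q[(t[2]-q[:,2]>=z)&(t[2]-q[:,2]<z+6)]
        if len(k)>2: print(n,z,len(k),"y",k[:,1].min().round(),k[:,1].max().round(),"x",k[:,0].min().round(),k[:,0].max().round())
E
```

```text
time_s: 26.95
tcp_pos: [516.2, -13.6, 21.5]
tcp_rot: [0.059, 0.998, -0.0, 0.0]
contact_force: [-0.4, 0.0, -0.6]
finger_gap: 11.7
grasp_force: 0.0
time_s: 27.35
tcp_pos: [522.4, 36.8, 21.4]
tcp_rot: [0.06, 0.998, -0.0, 0.0]
contact_force: [-0.4, -0.1, 0.2]
finger_gap: 0.3
grasp_force: 0.0
bar ((612.2685546875, -5.054046630859375), (259.9617004394531, 45.12665939331055), 82.80673217773438)
fin 71 [598.93889184  -3.01150455  64.87624041]
edge -1 19 yaw -7.1334975556361035 x@0 590.5979814281357
edge 1 3 yaw -5.041923534861512 x@0 636.8571279150567
corner [540.   90.   21.3] tcp [522.2  35.8  21.3] [-1.1 -0.1 -0.8] 27.4
[[-0.993  0.122  0.   ]
 [ 0.122  0.993 -0.001]
 [-0.    -0.001 -1.   ]]
side 32 5 y 8.0 12.0 x -3.0 4.0
side 38 8 y 5.0 13.0 x -4.0 13.0
side 68 8 y 5.0 12.0 x -1.0 14.0
side 74 11 y 12.0 30.0 x 2.0 15.0
side 80 5 y 12.0 14.0 x 1.0 14.0
side 86 18 y -10.0 40.0 x -15.0 18.0
side 92 11 y -16.0 46.0 x -15.0 18.0
side 98 10 y -15.0 19.0 x 13.0 18.0
side 104 16 y -6.0 58.0 x -8.0 18.0
side 110 39 y 13.0 61.0 x -17.0 18.0
side 116 20 y 11.0 62.0 x -18.0 20.0
side 122 14 y 14.0 39.0 x -16.0 20.0
side 128 26 y 9.0 41.0 x -17.0 21.0
side 134 15 y 22.0 39.0 x -15.0 13.0
side 140 22 y 28.0 40.0 x -10.0 12.0
side 146 17 y 29.0 38.0 x -9.0 19.0
side 152 31 y 0.0 39.0 x -32.0 38.0
side 158 57 y -4.0 38.0 x -32.0 39.0
side 164 54 y -4.0 38.0 x -34.0 38.0
side 170 53 y 0.0 36.0 x -28.0 38.0
side 176 48 y -5.0 37.0 x -29.0 39.0
side 182 62 y -3.0 37.0 x -31.0 38.0
side 188 18 y 13.0 35.0 x -19.0 36.0
```

```bash
python3 -m handwheel '[0,-0.2,0,0.066,0,0,-0.2,0,0,0,0,-0.2,0,0,0,0,-0.2,0,0,0,0,-0.16,0,0,0,0,-0.1,0,0,0,0,-0.04,0,0,0,0,0,0,0,0,0,0,0,0,0]'; python3 -m handwheel '[0,-0.04,0,0,0,0,0,0,0,0,0,0,0,0,0]';python3 -m handwheel '[0,-0.02,0,0,0,0,0,0,0,0,0,0,0,0,0]';python3 -m handwheel '[0,-0.02,0,0,0,0,0,0,0,0,0,0,0,0,0]'
```

```text
time_s: 28.4
tcp_pos: [576.6, 30.3, 17.8]
tcp_rot: [0.061, 0.998, -0.0, -0.0]
contact_force: [0.1, -0.2, 1.2]
finger_gap: -0.0
grasp_force: 0.0
time_s: 28.7
tcp_pos: [579.1, 30.0, 18.0]
tcp_rot: [0.061, 0.998, 0.0, -0.0]
contact_force: [-0.2, -0.7, -0.3]
finger_gap: -0.1
grasp_force: 0.0
time_s: 29.0
tcp_pos: [579.9, 29.8, 17.9]
tcp_rot: [0.061, 0.998, -0.0, -0.0]
contact_force: [-0.5, 1.0, 0.0]
finger_gap: -0.1
grasp_force: 0.0
time_s: 29.3
tcp_pos: [580.0, 29.7, 17.6]
tcp_rot: [0.061, 0.998, -0.0, -0.001]
contact_force: [-3.1, -0.1, 2.4]
finger_gap: -0.2
grasp_force: 0.0
```

Converted, -1 mm is -0.02.

```bash
python3 -m handwheel '[0,-0.02,0,0,0,0,0,0,0,0,0,0,0,0,0]';python3 -m handwheel '[0,-0.02,0,0,0,0,0,0,0,0,0,0,0,0,0]'; python3 front.py | egrep 'F|^(-30|-14|2|18|34|50|66|74|98|122) '; python3 -m handwheel '[0,-0.014,0,0,0,0,0,0,0,0,0,0,0,0,0]'
```

```text
time_s: 29.6
tcp_pos: [580.9, 29.4, 17.6]
tcp_rot: [0.061, 0.998, -0.0, -0.001]
contact_force: [-5.4, -0.6, 2.2]
finger_gap: -0.2
grasp_force: 0.0
time_s: 29.9
tcp_pos: [581.1, 29.3, 17.5]
tcp_rot: [0.061, 0.998, -0.0, -0.002]
contact_force: [-6.8, 0.6, 3.6]
finger_gap: -0.5
grasp_force: 0.0
F [-5.6 -0.   3.7] M [-0.123  1.156 -0.192]
98 26 603.3 647.0
122 34 605.4 649.0
time_s: 30.4
tcp_pos: [581.1, 29.3, 17.5]
tcp_rot: [0.061, 0.998, -0.0, -0.003]
contact_force: [-8.1, 0.2, 5.5]
finger_gap: 0.2
grasp_force: 0.0
```

Left had about 1 mm left to go and is now seated, stalled hard at roughly 8 N split between the two pins. Backing straight off.

Converted, -30 mm is -0.6, 30 mm is 0.6.

```bash
python3 -m handwheel '[0,0.02,0,0,0,0,0.04,0,0,0,0,0.04,0,0,0,0,0.1,0,0,0,0,0.3,0,0,0,0,0.4,0,0,0,0,0.6,0,0,0,0,0.6,0,0,0,0,0,0,-0.6,0,0,0,0,0,0]'; python3 look.py pics/t12.png; python3 front.py | egrep '^(-1|-30|-62|-78|-14|2|18|34|50|66|74|98|122)'
```

```text
time_s: 31.4
tcp_pos: [482.5, 42.8, 51.0]
tcp_rot: [0.06, 0.998, 0.001, 0.004]
contact_force: [0.9, -0.2, 0.5]
finger_gap: 0.3
grasp_force: 0.0
bar ((615.190673828125, -5.5124359130859375), (260.17266845703125, 51.11208724975586), 82.83214569091797)
fin 71 [598.93781823  -3.02041934  64.74582713]
edge -1 19 yaw -7.1431129782761795 x@0 590.6085629244233
edge 1 3 yaw -4.10568693501442 x@0 637.9950900501384
corner [500.3  96.9  50.4] tcp [482.6  42.6  50.2] [ 0.3  0.  -0.7] 31.45
-126 44 573.9 597.7
-118 40 575.8 597.5
-110 33 577.9 599.6
-102 44 577.8 599.5
-78 40 581.8 601.4
-62 31 583.8 627.4
-30 37 587.7 607.2
-14 14 589.7 607.1
2 9 596.0 635.1
18 36 593.6 637.1
26 38 593.5 637.0
34 36 595.5 639.1
50 37 597.5 641.1
66 30 599.5 643.0
74 40 599.4 645.2
98 40 603.4 647.0
122 33 605.3 648.9
```

View pics/t12.png

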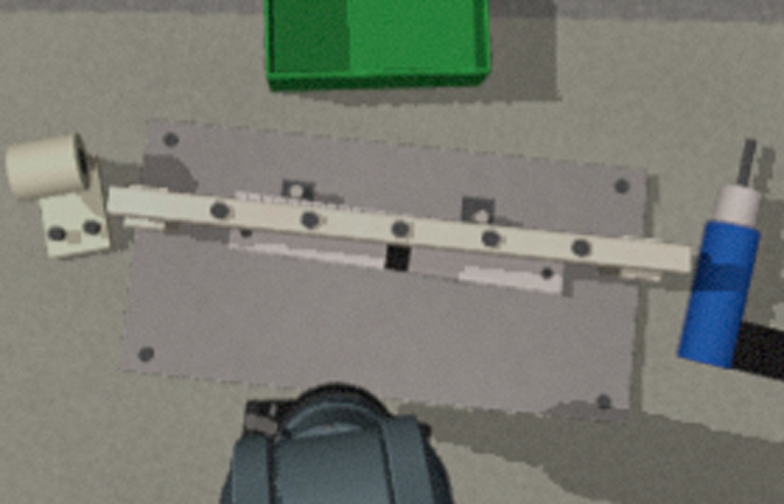

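The bar lies against both pins at crop (296,195) and (480,215), and it did not move on release. One last light press right of the fin to confirm the right pin.

```bash
python3 -m handwheel '[0,0,-0.72,0,0,0,0,-0.72,0,0,0,-0.4,0,0.64,0,0,-0.5,0,0,0,0,-0.44,0,0,0,0,-0.3,0,0,0,0,-0.12,0,0,0,0,-0.04,0,0,0,0,0,0,0,0,0,0,0,0,0]'; python3 -m handwheel '[0,-0.04,0,0,0,0,0,0,0,0,0,0,0,0,0]'; python3 -m handwheel '[0,-0.04,0,0,0,0,0,0,0,0,0,0,0,0,0]'; python3 -m handwheel '[0,-0.02,0,0,0,0,0,0,0,0,0,0,0,0,0]'; python3 -m handwheel '[0,-0.02,0,0,0,0,0,0,0,0,0,0,0,0,0]'
```

```text
time_s: 32.65
tcp_pos: [558.9, -40.2, 15.5]
tcp_rot: [0.061, 0.998, -0.0, -0.001]
contact_force: [-0.8, 0.4, -0.5]
finger_gap: -0.3
grasp_force: 0.0
time_s: 32.95
tcp_pos: [562.1, -40.5, 16.1]
tcp_rot: [0.061, 0.998, 0.0, 0.0]
contact_force: [0.8, 0.1, 0.8]
finger_gap: -0.5
grasp_force: 0.0
time_s: 33.25
tcp_pos: [564.3, -40.8, 16.0]
tcp_rot: [0.061, 0.998, -0.0, 0.0]
contact_force: [-0.2, -0.1, 0.8]
finger_gap: -0.1
grasp_force: 0.0
time_s: 33.55
tcp_pos: [565.2, -40.9, 16.0]
tcp_rot: [0.061, 0.998, -0.0, 0.0]
contact_force: [0.0, -0.2, -0.3]
finger_gap: 0.1
grasp_force: 0.0
time_s: 33.85
tcp_pos: [566.2, -41.0, 16.0]
tcp_rot: [0.061, 0.998, 0.0, 0.0]
contact_force: [0.4, -0.2, -0.1]
finger_gap: 0.1
grasp_force: 0.0
```

```bash
python3 -m handwheel '[0,-0.04,0,-0.02,0,0,0,0,0,0]'; python3 -m handwheel '[0,-0.04,0,0,0,0,0,0,0,0,0,0,0,0,0]'; python3 -m handwheel '[0,-0.02,0,0,0,0,0,0,0,0,0,0,0,0,0]'; python3 -m handwheel '[0,-0.02,0,0,0,0,0,0,0,0,0,0,0,0,0]'; python3 -m handwheel '[0,-0.02,0,0,0,0,0,0,0,0,0,0,0,0,0]'
```

```text
time_s: 34.05
tcp_pos: [568.7, -41.3, 17.2]
tcp_rot: [0.061, 0.998, 0.0, 0.0]
contact_force: [-0.1, -0.2, 1.0]
finger_gap: -0.0
grasp_force: 0.0
time_s: 34.35
tcp_pos: [570.2, -41.5, 17.0]
tcp_rot: [0.061, 0.998, -0.0, 0.0]
contact_force: [0.0, 0.1, 0.3]
finger_gap: 0.3
grasp_force: 0.0
time_s: 34.65
tcp_pos: [571.1, -41.6, 16.9]
tcp_rot: [0.061, 0.998, -0.0, -0.0]
contact_force: [-0.3, 0.4, 0.8]
finger_gap: 0.2
grasp_force: 0.0
time_s: 34.95
tcp_pos: [572.0, -41.7, 16.9]
tcp_rot: [0.061, 0.998, -0.0, -0.0]
contact_force: [-0.5, 0.1, 0.1]
finger_gap: -0.2
grasp_force: 0.1
time_s: 35.25
tcp_pos: [572.1, -41.8, 16.8]
tcp_rot: [0.061, 0.998, 0.0, -0.001]
contact_force: [-3.2, 0.4, 2.2]
finger_gap: 0.0
grasp_force: 1.5
```

Converted, -1 mm is -0.02.

```bash
python3 -m handwheel '[0,-0.02,0,0,0,0,0,0,0,0,0,0,0,0,0]'; python3 -m handwheel '[0,-0.02,0,0,0,0,0,0,0,0,0,0,0,0,0]'
```

```text
time_s: 35.55
tcp_pos: [572.2, -41.8, 16.6]
tcp_rot: [0.061, 0.998, 0.0, -0.002]
contact_force: [-5.5, 0.5, 4.0]
finger_gap: -0.3
grasp_force: 2.6
time_s: 35.85
tcp_pos: [572.2, -41.8, 16.4]
tcp_rot: [0.061, 0.998, 0.0, -0.003]
contact_force: [-6.2, 0.6, 5.2]
finger_gap: -0.0
grasp_force: 3.2
```

The manual's scale: shifts go in shares of 50 mm and turns go in units of 0.1 rad. Converting my numbers, 1 mm is 0.02, -30 mm is -0.6.

```bash
python3 -m handwheel '[0,0.02,0,0,0,0,0.04,0,0,0,0,0.04,0,0,0,0,0.1,0,0,0,0,0.3,0,0,0,0,0.4,0,0,0,0,0.6,0,0,0,0,0.6,0,0,0,0,0,0,-0.6,0,0,0,0,0,0]'; python3 look.py pics/t13.png; python3 -c "
from cell import ctrl
print(ctrl.finish_job())"
```

```text
time_s: 36.85
tcp_pos: [473.0, -29.3, 49.6]
tcp_rot: [0.061, 0.998, 0.0, 0.003]
contact_force: [1.9, 0.5, 0.5]
finger_gap: -0.1
grasp_force: 0.0
bar ((612.2504272460938, -5.136749267578125), (260.430908203125, 45.02832794189453), 82.82058715820312)
fin 71 [598.94203093  -3.02982346  64.59230144]
edge -1 19 yaw -7.14106426008584 x@0 590.6067328597564
edge 1 3 yaw -4.622320407014285 x@0 637.4880999673816
corner [490.9  24.9  49. ] tcp [473.2 -29.3  48.9] [ 0.3 -0.3  0.1] 36.9
the job is handed in; nothing more can be done
None
```

The straightedge lies flat against both pins, confirmed by a light press (at most about 10 N) on each side, and the job is handed in at 36.9 s with the robot clear; the tool could not be leaned, so I pushed the bar's rear edge with the gripper upright, and a knuckle briefly touched the fixed beam at under 7 N.

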